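# Lock the etchant away in the latched reagent cage

### The job

Put the small amber bottle away in the wire reagent cage: lift the gate's latch bar (red knob) out of its catch, swing the gate wide open, and stand the bottle upright on the cage floor, without tipping it on the way and without knocking over or pushing about the bottles already inside. Then swing the gate fully shut so that the bar drops home in its catch; leave the blue-lidded and yellow-lidded jars on the bench where they are.

Things in the scene. Friction and masses are not known exactly. Their poses are not given: they have to be found in the camera images.
- cage: Fixed reagent cage of grey posts and steel wire, 170 mm deep (its x), 250 mm wide (its y), 256 mm high. Origin: centre of its underside, on the bench; z up; front faces its -x (the robot). White floor at z 10 mm with a rim 5 mm thick to z 18 mm all round. Clear inside: x -80 to +75, y -110 to +110 mm. Wire gate across the front, hinged at the left post (+y). Two bottles stand in the rear half.
- gate_hinge (a point): Point on the gate's vertical hinge axis, fixed to the cage at x -94, y +119, z 160 mm of the cage.
- gate (a joint): Hinge angle of the gate, rad: 0 shut, grows as its free (right, -y) edge swings out to the robot, to 1.9. Stays where it is left (friction 0.06 N m). Gate z 24 to 172 mm, 217 mm wide, 10 mm thick, 0.55 kg; shut, its front face is at cage x -99 mm.
- latch (a joint): Angle of the latch bar on the gate, rad: 0 level (rests so by its weight), grows as its right end and the knob are lifted, to 0.45. A flat 16 x 6 mm, pivoted on the gate's front 119 mm from the hinge axis, z 160 mm. Shut, its right end lies behind the hook of a catch on the right post; over 0.12 rad it is clear. The catch's sloped front also lifts the bar when the gate is pushed shut.
- knob (a point): Centre of the red ball knob, 24 mm across, on the top of an 8 mm stem that stands 38 mm out from the bar and then turns up. With the bar down: 184 mm from the hinge axis along the gate, 51 mm ahead of that axis (46 mm ahead of the gate's face), 65 mm right of and 32 mm above the bar's pivot, z 192 mm. Gate shut, bar down: cage x -145, y -65 mm. It turns with gate and bar.
- bar_tip (a point): Right end of the latch bar, on its centre line, 131 mm from its pivot.
- etchant: Loose amber bottle with black cap, round, 43 mm across, 85 mm tall (straight body to about 55 mm, then shoulder; cap 27 mm across from 73 mm up), about 0.11 kg. Origin: centre of its underside; z up. Stands on the bench right of the gate's sweep.
- lube: Loose white bottle with blue cap, 52 mm across, 130 mm tall, inside the cage's rear half. Origin: centre of its underside.
- oxide: Loose white bottle with black cap, 48 mm across, 100 mm tall, inside the cage's rear half. Origin: centre of its underside.
- paste_jar0: Loose jar with blue lid, 47 mm across, 36 mm tall, on the bench left of the gate's sweep. Origin: centre of its underside.
- roof_edge (a point): Middle of the lower front edge of the cage's roof: cage x -91, y 0, z 250 mm. The solid roof covers the whole cage behind it, so inside the cage only a leaning tool can hold a bottle; a flat box lies on it, top at z 270 mm. The front is open between the gate's top (z 172 mm) and the roof.
- free_place (a point): Point on the cage floor in the free front half: cage x -40, y 0, z 10 mm; a good spot for the amber bottle's underside. Anywhere free inside will do, if the bottle is wholly inside and the gate can close.
- paste_jar2: Loose jar with yellow lid, 47 mm across, 36 mm tall, on the bench right of the cage. Origin: centre of its underside.
Things that resemble listed ones, but are neither listed nor needed, are in the scene too. Leave any pink or purple look-alike of the oxide alone.

How it is judged:
By the outcome, as a careful person would: the job done as asked, in the order asked, and still so for the second after the job is handed in, with the robot touching nothing.
It also fails if it takes over 72 s, if anything falls off the work surface, if the arm or the gripper's body presses on something with over 40 N, if the wrist force passes 120 N, or if a joint passes its speed limit or range.

### The arm

A 6-joint arm with a two-finger parallel gripper is mounted at the origin on a cart in front of the work surface, level with it; the furniture and walls round the work are solid. World frame = base frame: x ahead of the robot, y to its left, z up, the work surface at z = 0. Lengths are in m, angles in rad, forces in N, time in s.
With the tool pointing down it reaches from about 0.25 to 0.725 m from the base axis. Payload 4 kg.
Tool frame: the origin (TCP) lies on the centre line of the jaws, within the pads' length; the fingertips stand ahead of it and the grasp point (between the pads) lies 11 mm behind it (bot.tip_extent is the z of the fingertips in the tool frame, in m); z points along the fingers, y is the direction in which the jaws open and shut (so a half turn about z gives the same grasp; the last joint's range is limited). The gripper opens to 85 mm and grips with 20 to 120 N. Pads are 22 mm wide; open, the fingers measure 114 mm over their backs; the gripper's body (76 mm by 85 mm) begins 54 mm behind the grasp point. The pads swing forward as they close: fully open they stand 13 mm farther back than shut.
Start: joints at [1.233, 0.241, 0.005, 1.335, 0, 1.571], TCP at [0.166, 0.472, 0.239] pointing down, gripper open.
Joint ranges: [-2.72, 2.72], [-1.05, 1.87], [-1.09, 1.28], [-1.99, 2.15], [-1.42, 1.44], [-3.14, 3.14]. Speed limits (rad/s): [2.79, 2.79, 3.14, 3.14, 3.14, 3.14].

### API

Orientations are given as a unit quaternion [x, y, z, w].
In Python, from workcell import bot gives the robot as it stands.
- The arm moves only by the shell command python3 -m jog 'ROWS'. ROWS is JSON, a list that holds one entry, the list of rows, each a list of 7 numbers: the shift along the world's x, y, z in m, then the turn, a rotation vector about the world's x, y, z in degrees, then the closure in counts, from 0 (fully open) to 255 (shut). In form: [[[tx, ty, tz, ax, ay, az, fingers], ...]]. A call has 1 to 10 rows; each row is the pose to reach, as a shift and turn from the pose commanded when the call began; what a row does not reach only later rows make up. A row lasts 1/12 s, in which the tool goes at most 41.7 mm and 7.16 degrees, less where a joint would pass 70% of its speed; a pose out of reach is approached as far as the arm can. A call with a gripper value outside its range is refused whole. The fingers move at their own pace and stop on an object; the grip force is fixed at half the most. Time passes only in rows, so rows that repeat a pose let the fingers close. It gives the time, the measured TCP pose, the force and the opening at its end, in the units of the state.
- bot.get_obs(): the state, without advancing time (a new reading comes with each control period).
- bot.camera(name): name is "scene" or "top" or "wrist"; returns the picture (384x512x3 uint8, blue, green, red); there is no depth.
- bot.camera_model(name): a dict with "K" (3x3 intrinsics, pixels), "k1" (the pictures are not rectified: a ray, as slopes to the right and down, at radius r is drawn at 1 + k1 r^2 times it, then the intrinsics apply), "T" (4x4, takes a point from camera to world coordinates). Camera axes: x right, y down, z forward; pixel columns grow to the right and rows downward; lengths in m; the calibration is good to about 2 mm. A picture is of the moment at which its call begins: read the wrist's pose just before it. camera_model takes no time and is no camera call; for the wrist camera it gives the pose at the moment of the call.
- bot.job_done(): hands the job in, once; it reports no verdict.
The state is a dict: "clock": time; "joint_pos": joint angles; "joint_vel": joint speeds; "tau": joint torques, N m; "eef_pos": TCP position; "tool_rot": TCP orientation; "ft_force": force on the tool from outside, world axes, zero at the start; "ft_torque": the same for the moment, N m; "grip_width": finger opening in m.
Only numpy, scipy, OpenCV 4.12 (cv2) and the standard library are available. Lean on these libraries where they do the work, as an engineer would, in place of code of your own. Each camera call takes 0.05 s, during which the arm holds its last target. There are 200 camera calls.

## Working session

There is one attempt and no reset: what is moved stays moved. The work goes in short steps, Python scripts to look and compute and a shell command to move; the robot and the scene stay as the last step left them, time stands still between calls to the robot, and variables do not carry over. Pictures are saved under pics/ and viewed, about 8 in all and at most 12, crops included, and the job is handed in when it is done.

```bash
ls; mkdir -p pics
python3 - <<'E'
from workcell import bot
import cv2,numpy as np
for n in("scene","top"):
    im=bot.camera(n); cv2.imwrite(f"pics/{n}0.png",im)
    m=bot.camera_model(n); print(n,np.round(m["K"],1).tolist(),m["k1"],np.round(m["T"],3).tolist())
a=cv2.imread("pics/scene0.png");b=cv2.imread("pics/top0.png")
o=bot.get_obs();print({k:np.round(v,3).tolist() for k,v in o.items()},bot.tip_extent)
E
```

```text
pics
scene [[368.2, 0.0, 259.5], [0.0, 368.2, 198.3], [0.0, 0.0, 1.0]] 0.0066743822661153255 [[0.725, -0.529, 0.441, 0.192], [-0.689, -0.551, 0.471, -0.441], [-0.006, -0.645, -0.764, 0.87], [0.0, 0.0, 0.0, 1.0]]
top [[363.0, 0.0, 253.4], [0.0, 363.0, 193.2], [0.0, 0.0, 1.0]] -0.11710578777799038 [[0.263, -0.899, 0.35, 0.228], [-0.965, -0.247, 0.089, -0.088], [0.006, -0.361, -0.933, 1.068], [0.0, 0.0, 0.0, 1.0]]
{'clock': 0.1, 'joint_pos': [1.233, 0.241, 0.004, 1.335, -0.0, 1.571], 'joint_vel': [0.0, -0.0, 0.003, 0.0, 0.002, 0.0], 'tau': [0.0, -37.314, 25.301, 0.011, 0.0, 0.0], 'eef_pos': [0.166, 0.471, 0.238], 'tool_rot': [0.168, 0.986, -0.001, -0.0], 'ft_force': [-0.171, 0.66, -0.509], 'ft_torque': [-0.008, -0.028, 0.009], 'grip_width': 0.086} 0.008
```

View pics/scene0.png

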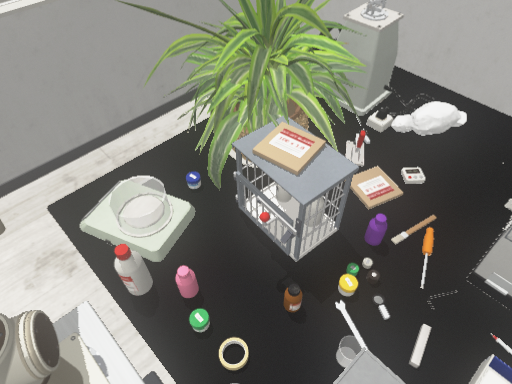

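View pics/top0.png

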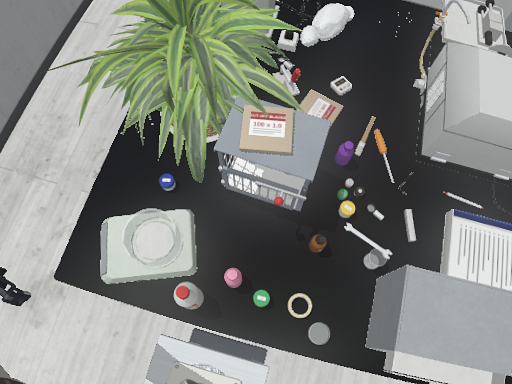

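Both views show the cage with the gate facing the robot. In scene, the knob is near (265,217), the amber bottle near (293,298). In top, the knob is near (279,201), the bottle near (318,243). I'll enlarge to get corners.

Run:
```python
import cv2,numpy as np
a=cv2.imread("pics/scene0.png")[120:320,230:363];b=cv2.imread("pics/top0.png")[90:290,208:341]
o=np.hstack([cv2.resize(x,None,fx=3,fy=3,interpolation=cv2.INTER_CUBIC) for x in(a,b)])
cv2.imwrite("pics/crop0.png",o)
```

```text
(no output)
```

View pics/crop0.png

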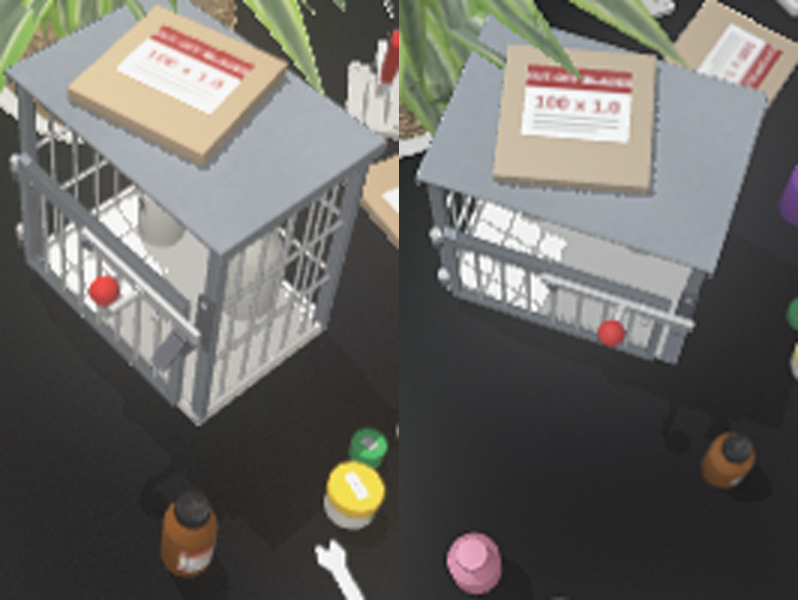

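```bash
cat > h.py <<'E'
import numpy as np,cv2
from workcell import bot
from scipy.optimize import least_squares
from scipy.spatial.transform import Rotation as R
def proj(m,P):
    P=np.atleast_2d(P);T=np.array(m["T"]);K=np.array(m["K"])
    c=(P-T[:3,3])@T[:3,:3];s=c[:,:2]/c[:,2:]
    s=s*(1+m["k1"]*(s**2).sum(1,keepdims=True));return s*[K[0,0],K[1,1]]+K[:2,2]
def tri(ms,px,z=None):
    f=lambda p:np.ravel([proj(m,p if z is None else [*p[:2],z])[0]-q for m,q in zip(ms,px)])
    r=least_squares(f,[.4,0,.1]if z is None else [.4,0]);return r.x,r.fun
S=bot.camera_model("scene");T=bot.camera_model("top")
sc=lambda u,v:np.array([230+u/3-.33,120+v/3-.33]);tc=lambda u,v:np.array([208+(u-399)/3-.33,90+v/3-.33])
def c2w(c,p):
    p=np.atleast_2d(p);s,co=np.sin(c[2]),np.cos(c[2])
    return np.c_[c[0]+co*p[:,0]-s*p[:,1],c[1]+s*p[:,0]+co*p[:,1],p[:,2]]
E
python3 - <<'E'
from h import *
np.set_printoptions(precision=4,suppress=True)
for n,a,b in [("FL",(8,75),(417,180)),("FR",(218,254),(712,272)),("BR",(385,150),(768,97)),("knob",(104,291),(611,334)),("cap",(193,503),(738,445))]:
    print(n,*tri([S,T],[sc(*a),tc(*b)]))
pts=[(-.091,.125,.256),(-.091,-.125,.256),(-.145,-.065,.192)]
A=np.array([sc(8,75),sc(218,254),sc(104,291)]);B=np.array([tc(417,180),tc(712,272),tc(611,334)])
f=lambda c:np.r_[(proj(S,c2w(c,pts))-A).ravel(),(proj(T,c2w(c,pts))-B).ravel()]
r=least_squares(f,[.55,0,0]);print(r.x,np.degrees(r.x[2]),r.fun)
print("et z=.085",tri([S,T],[sc(193,503),tc(738,445)],.083))
c=r.x;print(c2w(c,[(-.094,.119,.16),(-.145,-.065,.192),(-.04,0,.01),(-.091,0,.25)]))
print("bottom FR",tri([S],[sc(198,424)],0)[0],c2w(c,[(-.085,-.125,0)]))
# inside bottles: base/top guesses
E
```

```text
FL [0.6238 0.1189 0.2473] [-0.1584  0.1016  0.0977 -0.1628]
FR [ 0.601  -0.1395  0.2575] [ 0.2451 -0.1592 -0.1795  0.2793]
BR [ 0.7841 -0.1537  0.2458] [ 0.5953 -0.3983 -0.4834  0.6572]
knob [ 0.552  -0.0721  0.1939] [-0.0997  0.0636  0.0666 -0.1133]
cap [ 0.5148 -0.2098  0.0908] [ 0.0484 -0.0307 -0.0343  0.0601]
[ 0.7014 -0.018  -0.0675] -3.866722541925788 [-0.2149 -0.4784 -0.4448 -0.7413  0.3025  0.7193  1.5069  0.3768 -1.3284
 -0.1849  0.4164  0.1066]
et z=.085 (array([ 0.5175, -0.2089]), array([ 0.3389,  0.5049, -0.6591, -0.257 ]))
[[ 0.6157  0.107   0.16  ]
 [ 0.5524 -0.0731  0.192 ]
 [ 0.6615 -0.0153  0.01  ]
 [ 0.6106 -0.0119  0.25  ]]
bottom FR [ 0.6122 -0.1332] [[ 0.6082 -0.137   0.    ]]
```

```bash
cat >> h.py <<'E'
C=np.array([.7015,-.018,np.radians(-4.3)])
def tool(yaw,lean):  # jaws along cage-ish y at yaw(deg); fingers down, leaning forward by lean
    x,l=np.radians(yaw),np.radians(lean)
    z=np.array([np.sin(l)*np.cos(x),np.sin(l)*np.sin(x),-np.cos(l)]);y=np.array([-np.sin(x),np.cos(x),0])
    return np.c_[np.cross(y,z),y,z]
def go(grasp,Rm):    # shift/turn from present pose so that the grasp point is at grasp
    o=bot.get_obs();R0=R.from_quat(o["tool_rot"]).as_matrix()
    s=np.array(grasp)+.011*Rm[:,2]-o["eef_pos"]
    rv=R.from_matrix(Rm@R0.T).as_rotvec(degrees=True)
    print("shift",np.round(s,4),"turn",np.round(rv,2))
E
python3 - <<'E'
from h import *
k=c2w(C,[-.145,-.065,.192])[0];print(k)
t=tool(-4.3,20)
go(k+[-.075,.006,.0],t); go(k,t)
E
```

```text
[ 0.55203454 -0.07194512  0.192     ]
shift [ 0.3153 -0.5374 -0.0568] turn [ -4.   -19.65  14.92]
shift [ 0.3903 -0.5434 -0.0568] turn [ -4.   -19.65  14.92]
```

```bash
python3 -m jog '[[[0.03,-0.04,0,0,0,0,0],[0.06,-0.08,0,0,0,0,0],[0.09,-0.11,0,0,0,0,0],[0.11,-0.145,0,0,0,0,0],[0.13,-0.18,0,0,0,0,0],[0.15,-0.215,0,0,0,0,0],[0.17,-0.25,0,0,0,0,0],[0.19,-0.285,0,0,0,0,0],[0.21,-0.32,0,0,0,0,0],[0.22,-0.35,0,0,0,0,0]]]'
python3 -m jog '[[[0.02,-0.035,-0.01,-1,-4,3,0],[0.035,-0.07,-0.02,-2,-8,6,0],[0.055,-0.105,-0.03,-2.4,-12,9,0],[0.075,-0.14,-0.04,-3.2,-16,12,0],[0.095,-0.187,-0.057,-4,-19.65,14.9,0],[0.095,-0.187,-0.057,-4,-19.65,14.9,0],[0.095,-0.187,-0.057,-4,-19.65,14.9,0],[0.095,-0.187,-0.057,-4,-19.65,14.9,0]]]'
python3 - <<'E'
from h import *
k=c2w(C,[-.145,-.065,.192])[0]
t=tool(-4.3,20)
go(k,t)
m=bot.camera_model("wrist");im=bot.camera("wrist");cv2.imwrite("pics/w1.png",im);print(proj(m,k),bot.get_obs()["joint_pos"])
E
```

```text
clock: 0.93
eef_pos: [0.3867, 0.1199, 0.2391]
tool_rot: [0.168, 0.986, 0.0, 0.0]
ft_force: [0.1, 1.0, -0.8]
grip_width: 0.0857
clock: 1.6
eef_pos: [0.48, -0.0658, 0.1817]
tool_rot: [0.038, 0.984, -0.005, 0.173]
ft_force: [0.2, 0.6, -0.1]
grip_width: 0.0853
shift [ 0.0758 -0.0065 -0.    ] turn [-0.16 -0.11  0.11]
[[257.60041934 338.35649966]] [-0.15177845  0.00296619 -0.49118577  0.72958569  0.02849156 -0.07125015]
```

View pics/w1.png

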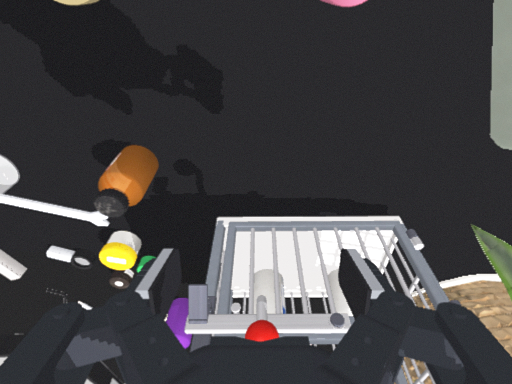

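The wrist view shows the knob at (262,333), against a prediction of (258,338), which is within about 1.5 mm and centred between the open fingers. Moving in and gripping.

```bash
python3 -m jog '[[[0.03,-0.005,0,0,0,0,0],[0.06,-0.005,0,0,0,0,0],[0.076,-0.005,0,0,0,0,0],[0.076,-0.005,0,0,0,0,255],[0.076,-0.005,0,0,0,0,255],[0.076,-0.005,0,0,0,0,255],[0.076,-0.005,0,0,0,0,255],[0.076,-0.005,0,0,0,0,255],[0.076,-0.005,0,0,0,0,255],[0.076,-0.005,0,0,0,0,255]]]'
python3 -m jog '[[[0,0,0,0,0,0,255],[0,0,0,0,0,0,255],[0,0,0,0,0,0,255],[0,0,0,0,0,0,255]]]'
```

```text
clock: 2.48
eef_pos: [0.5558, -0.0702, 0.1826]
tool_rot: [0.037, 0.984, -0.006, 0.173]
ft_force: [-3.9, 0.3, 4.0]
grip_width: 0.0208
clock: 2.82
eef_pos: [0.5558, -0.0702, 0.1826]
tool_rot: [0.037, 0.984, -0.005, 0.173]
ft_force: [-6.3, -0.2, 5.3]
grip_width: 0.0208
```

```bash
cat >> h.py <<'E'
def arc(p,c,axis,degs):
    for d in degs:
        r=R.from_rotvec(np.radians(d)*np.array(axis))
        print(d,np.round(r.apply(p-c)+c-p,4),np.round(d*np.array(axis),2))
E
python3 - <<'E'
from h import *
p=bot.get_obs()["eef_pos"];ax=np.array([np.cos(C[2]),np.sin(C[2]),0])
piv=c2w(C,[-.1,0,.16])[0];H=c2w(C,[-.094,.119,.16])[0]
arc(p,piv,ax,[-3,-6,-9,-12.6])
r=R.from_rotvec(np.radians(-12.6)*ax);p2=r.apply(p-piv)+piv
print(p2);arc(p2,H,[0,0,1],[-2,-4,-6,-9,-12,-16,-20])
E
```

```text
-3 [0.0001 0.0013 0.0033] [-2.99  0.22 -0.  ]
-6 [0.0002 0.0027 0.0065] [-5.98  0.45 -0.  ]
-9 [0.0003 0.0043 0.0096] [-8.97  0.67 -0.  ]
-12.6 [0.0005 0.0064 0.0132] [-12.56   0.94  -0.  ]
[ 0.5563192  -0.0638147   0.19577653]
-2 [-0.0059  0.0022  0.    ] [ 0  0 -2]
-4 [-0.0118  0.0046  0.    ] [ 0  0 -4]
-6 [-0.0176  0.0072  0.    ] [ 0  0 -6]
-9 [-0.0261  0.0116  0.    ] [ 0  0 -9]
-12 [-0.0343  0.0163  0.    ] [  0   0 -12]
-16 [-0.0449  0.0233  0.    ] [  0   0 -16]
-20 [-0.055  0.031  0.   ] [  0   0 -20]
```

```bash
python3 -m jog '[[[0,0.001,0.003,-3,0.2,0,255],[0,0.003,0.0065,-6,0.4,0,255],[0,0.004,0.010,-9,0.7,0,255],[0.0005,0.0065,0.0135,-12.6,0.9,0,255],[0.0005,0.0065,0.0135,-12.6,0.9,0,255],[0.0005,0.0065,0.0135,-12.6,0.9,0,255]]]'
python3 - <<'E'
from h import *
cv2.imwrite("pics/s2.png",cv2.resize(bot.camera("scene")[160:310,220:350],None,fx=4,fy=4,interpolation=2))
o=bot.get_obs();print(o["ft_force"],o["grip_width"],o["joint_pos"])
E
```

```text
clock: 3.32
eef_pos: [0.5562, -0.064, 0.1958]
tool_rot: [0.017, 0.979, -0.115, 0.168]
ft_force: [-5.4, -1.8, 3.3]
grip_width: 0.0208
[-5.0859634  -0.49603976  3.67763054] 0.02057741592430926 [ 0.00855986  0.14660809 -0.31249751  0.77312004 -0.23515341  0.0042694 ]
```

View pics/s2.png

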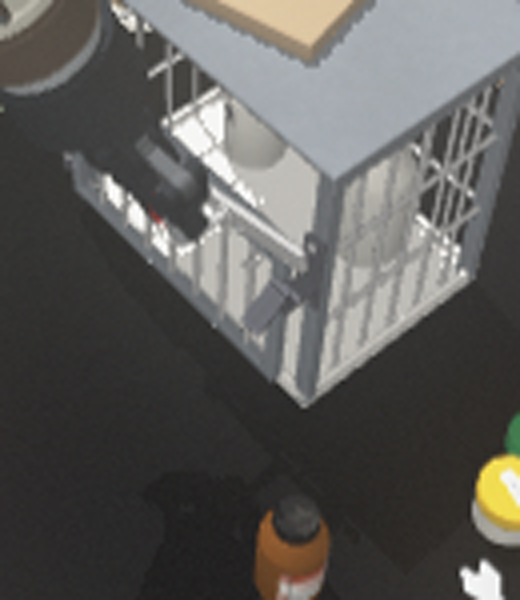

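The bar's end (about (300,250) in the crop) now stands clear above the catch and the knob is in the jaws. Pulling the gate open.

```bash
python3 -m jog '[[[-0.006,0.002,0,0,0,-2,255],[-0.012,0.0045,0,0,0,-4,255],[-0.0175,0.007,0,0,0,-6,255],[-0.026,0.0115,0,0,0,-9,255],[-0.0345,0.0165,0,0,0,-12,255],[-0.045,0.0235,0,0,0,-16,255],[-0.055,0.031,0,0,0,-20,255],[-0.055,0.031,0,0,0,-20,255]]]'
python3 - <<'E'
from h import *
o=bot.get_obs();p=o["eef_pos"];H=c2w(C,[-.094,.119,.16])[0]
arc(p,H,[0,0,1],[-6,-12,-18,-24,-30,-36,-42,-48,-54,-60,-66,-72,-78,-84])
o=bot.get_obs();print(o["ft_force"],o["grip_width"],o["joint_pos"])
E
```

```text
clock: 4.03
eef_pos: [0.5007, -0.0329, 0.1959]
tool_rot: [0.188, 0.961, -0.143, 0.146]
ft_force: [-3.8, -4.1, 4.0]
grip_width: 0.021
-6 [-0.0141  0.0129  0.    ] [ 0  0 -6]
-12 [-0.0267  0.0272  0.    ] [  0   0 -12]
-18 [-0.0378  0.0427  0.    ] [  0   0 -18]
-24 [-0.0472  0.0594  0.    ] [  0   0 -24]
-30 [-0.0548  0.0769  0.    ] [  0   0 -30]
-36 [-0.0605  0.0951  0.    ] [  0   0 -36]
-42 [-0.0643  0.1138  0.    ] [  0   0 -42]
-48 [-0.0661  0.1328  0.    ] [  0   0 -48]
-54 [-0.066   0.1518  0.    ] [  0   0 -54]
-60 [-0.0638  0.1708  0.    ] [  0   0 -60]
-66 [-0.0597  0.1894  0.    ] [  0   0 -66]
-72 [-0.0536  0.2075  0.    ] [  0   0 -72]
-78 [-0.0457  0.2249  0.    ] [  0   0 -78]
-84 [-0.036   0.2413  0.    ] [  0   0 -84]
[-3.78551315 -4.09568513  4.03214747] 0.021003631434118857 [ 0.14737345  0.12978181 -0.32134546  0.93082156 -0.36724987  0.49826106]
```

```bash
python3 -m jog '[[[-0.014,0.013,0,0,0,-6,255],[-0.0265,0.027,0,0,0,-12,255],[-0.038,0.0425,0,0,0,-18,255],[-0.047,0.0595,0,0,0,-24,255],[-0.055,0.077,0,0,0,-30,255],[-0.0605,0.095,0,0,0,-36,255],[-0.0645,0.114,0,0,0,-42,255],[-0.066,0.133,0,0,0,-48,255],[-0.066,0.152,0,0,0,-54,255],[-0.064,0.171,0,0,0,-60,255]]]'
python3 - <<'E'
from h import *
o=bot.get_obs();p=o["eef_pos"];H=c2w(C,[-.094,.119,.16])[0]
arc(p,H,[0,0,1],[-6,-12,-18])
print(o["grip_width"],o["joint_pos"])
E
```

```text
clock: 4.87
eef_pos: [0.4351, 0.1391, 0.1962]
tool_rot: [0.644, 0.737, -0.198, 0.053]
ft_force: [-7.2, -0.2, 5.5]
grip_width: 0.021
-6 [0.0043 0.0188 0.    ] [ 0  0 -6]
-12 [0.0105 0.0371 0.    ] [  0   0 -12]
-18 [0.0186 0.0546 0.    ] [  0   0 -18]
0.02100170323074572 [ 0.46701469  0.43579227  0.08946543  1.56050103 -0.24502148  1.94459127]
```

```bash
python3 -m jog '[[[0.0045,0.019,0,0,0,-6,255],[0.0105,0.037,0,0,0,-12,255],[0.0185,0.0545,0,0,0,-18,255],[0.0185,0.0545,0,0,0,-18,255],[0.0185,0.0545,0,0,0,-18,0],[0.0185,0.0545,0,0,0,-18,0],[0.0185,0.0545,0,0,0,-18,0],[0.0185,0.0545,0,0,0,-18,0],[0.0185,0.0545,0,0,0,-18,0],[0.0185,0.0545,0,0,0,-18,0]]]'
python3 - <<'E'
from h import *
o=bot.get_obs();print(R.from_quat(o["tool_rot"]).as_matrix()[:,2],o["eef_pos"],o["grip_width"])
e=np.array([.516,-.2095,.04]);h=np.degrees(np.arctan2(e[1],e[0]));print(h)
E
python3 -m jog '[[[0,0,0.03,0,0,0,0],[0,0.01,0.07,0,0,0,0],[0,0.01,0.11,0,0,0,0],[0,0.01,0.13,0,0,0,0]]]'
python3 - <<'E'
from h import *
cv2.imwrite("pics/s3.png",bot.camera("scene")[100:340,130:410])
cv2.imwrite("pics/t3.png",bot.camera("top"))
e=np.array([.516,-.2095,.04]);h=np.degrees(np.arctan2(e[1],e[0]))
for l in(50,60):
  t=tool(h,l); go(e-[0.1*np.cos(np.radians(h)),.1*np.sin(np.radians(h)),-.08],t)
  print(t.round(3).tolist())
a=cv2.imread("pics/s3.png");b=cv2.imread("pics/t3.png")[90:270,200:350]
cv2.imwrite("pics/c3.png",np.hstack([cv2.resize(a,(440,480),interpolation=2) if 0 else cv2.resize(a,(420,360),interpolation=2),cv2.resize(b,(300,360),interpolation=2)]))
E
```

```text
clock: 5.7
eef_pos: [0.4569, 0.1925, 0.1958]
tool_rot: [0.751, 0.629, -0.202, 0.025]
ft_force: [0.0, 0.7, 0.6]
grip_width: 0.0854
[-0.27169382 -0.2912085  -0.91726772] [0.45687229 0.1924918  0.19582243] 0.0853632947764421
-22.097533752774115
clock: 6.03
eef_pos: [0.457, 0.203, 0.3303]
tool_rot: [0.751, 0.629, -0.199, 0.026]
ft_force: [0.3, 0.3, 0.9]
grip_width: 0.0848
shift [-0.0267 -0.3783 -0.2172] turn [-23.1  -26.81  81.  ]
[[-0.596, 0.376, 0.71], [0.242, 0.927, -0.288], [-0.766, 0.0, -0.643]]
shift [-0.0257 -0.3787 -0.2156] turn [-32.86 -31.71  80.51]
[[-0.463, 0.376, 0.802], [0.188, 0.927, -0.326], [-0.866, 0.0, -0.5]]
```

View pics/c3.png

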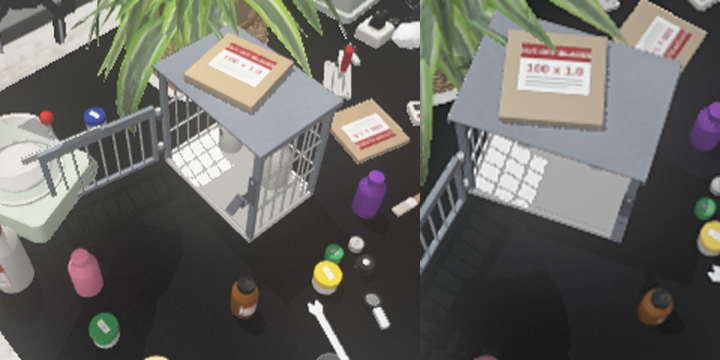

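Gate open about 100°, bar dropped level, other objects unmoved. Now to the amber bottle with a 55° leaning tool.

```bash
python3 -m jog '[[[-0.005,-0.025,0,-2.1,-2.2,6,0],[-0.01,-0.055,0,-4.2,-4.5,12,0],[-0.015,-0.085,0,-6.4,-6.8,18.5,0],[-0.02,-0.115,0,-8.6,-9,25,0],[-0.025,-0.145,-0.01,-10.7,-11.2,31,0],[-0.025,-0.175,-0.02,-12.9,-13.5,37,0],[-0.025,-0.205,-0.03,-15,-15.7,43,0],[-0.025,-0.235,-0.05,-17.2,-18,49.5,0],[-0.025,-0.265,-0.07,-19.3,-20.2,56,0],[-0.025,-0.295,-0.09,-21.5,-22.5,62,0]]]'
python3 - <<'E'
from h import *
e=np.array([.516,-.2095,.04]);h=np.radians(-22.1)
go(e-[0.1*np.cos(h),.1*np.sin(h),-.04],tool(-22.1,55));print(bot.get_obs()["joint_pos"])
E
```

```text
clock: 6.97
eef_pos: [0.4317, -0.0718, 0.2467]
tool_rot: [0.374, 0.852, -0.132, 0.342]
ft_force: [0.7, 0.3, -0.7]
grip_width: 0.0853
shift [ 0.     -0.1034 -0.173 ] turn [-8.32 -8.96 24.36]
[ 0.23888703 -0.2042849  -0.6736251   0.64778057 -0.62101161  0.91907331]
```

```bash
python3 -m jog '[[[0,-0.02,-0.03,-2,-2.2,6,0],[0,-0.04,-0.06,-4,-4.4,12,0],[0,-0.06,-0.09,-6,-6.6,18,0],[0,-0.08,-0.125,-8.3,-9,24.4,0],[0,-0.1035,-0.15,-8.3,-9,24.4,0],[0,-0.1035,-0.16,-8.3,-9,24.4,0],[0,-0.1035,-0.16,-8.3,-9,24.4,0],[0,-0.1035,-0.16,-8.3,-9,24.4,0]]]'
python3 - <<'E'
from h import *
e=np.array([.516,-.2095,.04])
m=bot.camera_model("wrist");im=bot.camera("wrist");cv2.imwrite("pics/w4.png",im)
go(e,tool(-22.1,55));print(bot.get_obs()["joint_pos"],proj(m,[[.516,-.2095,.085],[.516,-.2095,0]]))
E
```

```text
clock: 7.63
eef_pos: [0.4839, -0.1932, 0.1255]
tool_rot: [0.176, 0.879, -0.086, 0.434]
ft_force: [-0.4, -0.4, -0.4]
grip_width: 0.0854
shift [ 0.0412 -0.0203 -0.0903] turn [-1.08 -2.46  0.57]
[-0.3667587   0.1238825  -1.08767149 -0.55357222 -0.02219038  0.01846374] [[254.13456947 207.71526269]
 [254.58266339 109.04754032]]
```

View pics/w4.png

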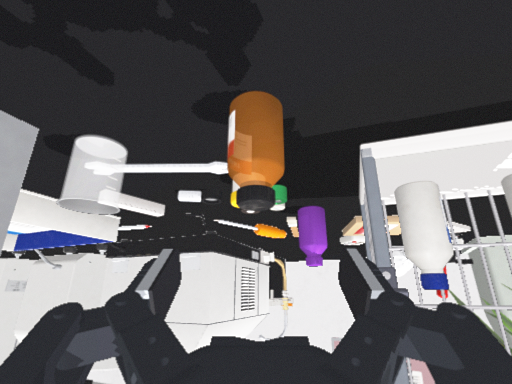

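```bash
cat > fk.py <<'E'
from h import *
np.set_printoptions(precision=3,suppress=True)
D=[([1.233,.241,.0045,1.335,0],(.166,.4715,.2385)),([-.1518,.0030,-.4912,.7296,.0285],(.4800,-.0658,.1817)),([.00856,.1466,-.3125,.7731,-.2352],(.5562,-.064,.1958)),([.1474,.1298,-.3213,.9308,-.3672],(.5007,-.0329,.1959)),([.467,.4358,.0895,1.5605,-.245],(.4351,.1391,.1962)),([.2389,-.2043,-.6736,.6478,-.621],(.4317,-.0718,.2467)),([-.3668,.1239,-1.0877,-.5536,-.0222],(.4839,-.1932,.1255))]
sg=1
def tz(q):
    p=q[1]-q[2]+q[3];v=np.array([np.cos(p)*np.cos(q[4]),sg*np.sin(q[4]),-np.sin(p)*np.cos(q[4])])
    return R.from_euler("z",q[0]).apply(v)
def fk(q,P):
    z0,L1,L2,a2,L3,Lt=P;b=q[1]-q[2]+a2;p=q[1]-q[2]+q[3]
    w=np.array([L1*np.sin(q[1])+L2*np.cos(b)+L3*np.cos(p),0,z0+L1*np.cos(q[1])-L2*np.sin(b)-L3*np.sin(p)])
    return R.from_euler("z",q[0]).apply(w)+Lt*tz(q)
best=None
for s in(1,-1):
    sg=s;r=least_squares(lambda P:np.ravel([fk(q,P)-e for q,e in D]),[.2,.35,.35,0,.05,.2])
    if best is None or r.cost<best[0]:best=(r.cost,s,r.x,np.abs(r.fun).max())
_,sg,P,err=best
lo=np.array([-2.72,-1.05,-1.09,-1.99,-1.42]);hi=np.array([2.72,1.87,1.28,2.15,1.44])
def ik(g,yaw,lean):
    z=tool(yaw,lean)[:,2];t=np.array(g)+.011*z
    best=min((least_squares(lambda q:np.r_[fk(q,P)-t,.3*(tz(q)-z)],np.clip(q0,lo+.01,hi-.01),bounds=(lo,hi)) for q0 in([0,.3,-.5,.5,0],[0,.8,0,.5,0],[0,1,-.5,-.5,0])),key=lambda r:r.cost)
    return best.x,np.linalg.norm(fk(best.x,P)-t)*1000
E
python3 - <<'E'
from fk import *
print(sg,P,err)
e=np.array([.516,-.2095,.04])
pl=c2w(C,[-.04,0,.052])[0];print(pl)
for L in(0,15,25,35,45,55,65):
    print(L,"pick",*ik(e,-22,L),"| place",*ik(pl,-4,L),"| front",*ik(pl+[-.12,0,.03],-4,L))
E
```

```text
1 [ 0.241  0.496  0.391 -0.018  0.104  0.295] 0.0008169047177045974
[ 0.662 -0.015  0.052]
0 pick [-0.386  0.527 -0.156  0.887  0.   ] 7.237274358505114e-10 | place [-0.023  0.691  0.187  1.066 -0.   ] 7.516641623404714e-11 | front [-0.028  0.452 -0.154  0.965  0.   ] 4.122316219378298e-12
15 pick [-0.386  0.39  -0.444  0.476  0.001] 2.1535178908206135e-12 | place [-0.017  0.536 -0.144  0.629 -0.014] 2.2077490337853555e-09 | front [-0.021  0.301 -0.435  0.573 -0.013] 1.1512704564746659e-10
25 pick [-0.386  0.337 -0.626  0.171  0.001] 1.920693086804638e-07 | place [-0.012  0.47  -0.344  0.322 -0.024] 5.975886457761731e-12 | front [-0.016  0.234 -0.617  0.284 -0.023] 6.813685179997479e-11
35 pick [-0.386  0.334 -0.8   -0.174  0.001] 8.200702987005161e-10 | place [-0.007  0.444 -0.527 -0.01  -0.036] 1.671488421068902e-10 | front [-0.01   0.21  -0.793 -0.042 -0.035] 6.5423929323048595e-12
45 pick [-0.387  0.408 -0.959 -0.582  0.002] 3.130321456854006e-09 | place [-0.002  0.473 -0.688 -0.375 -0.048] 6.362216774143017e-12 | front [-0.003  0.255 -0.96  -0.429 -0.047] 6.679618211909793e-10
55 pick [-0.387  0.591 -1.09  -1.069  0.002] 0.5814818634899934 | place [ 0.003  0.571 -0.821 -0.779 -0.06 ] 2.141674355494213e-08 | front [ 0.005  0.393 -1.09  -0.858 -0.062] 3.7145124949592767
65 pick [-0.387  0.782 -1.09  -1.392  0.003] 26.887822487735924 | place [ 0.007  0.742 -0.909 -1.213 -0.07 ] 8.151895028924763e-09 | front [ 0.02   0.511 -1.09  -1.074 -0.09 ] 30.812287861474694
```

The wrist view shows the bottle at column ~255, cap top ~(254,205), as predicted, so its position is confirmed. The arm hit joint 3's limit (-1.09), so I'll lean 45° and approach along the tool axis.

Run:
```python
from fk import *
e=np.array([.516,-.2095,.038]);t=tool(-22.1,45)
for d in(.09,.05,0):
    print(ik(e-d*t[:,2],-22.1,45));go(e-d*t[:,2],t)
```

```text
(array([-0.386,  0.12 , -1.048, -0.383, -0.   ]), np.float64(2.950554396911494e-09))
shift [-0.019  0.004 -0.03 ] turn [2.73 6.78 0.57]
(array([-0.386,  0.26 , -1.017, -0.492, -0.   ]), np.float64(3.84839863926211e-11))
shift [ 0.007 -0.006 -0.058] turn [2.73 6.78 0.57]
(array([-0.386,  0.415, -0.96 , -0.59 , -0.   ]), np.float64(3.524380281783541e-09))
shift [ 0.04  -0.02  -0.094] turn [2.73 6.78 0.57]
```

```bash
python3 -m jog '[[[-0.01,0.002,-0.015,1.4,3.4,0.3,0],[-0.019,0.004,-0.03,2.7,6.8,0.6,0],[-0.019,0.004,-0.03,2.7,6.8,0.6,0]]]'
python3 - <<'E'
from fk import *
e=np.array([.516,-.2095,.038]);t=tool(-22.1,45)
for d in(.05,0): go(e-d*t[:,2],t)
E
```

```text
clock: 7.93
eef_pos: [0.4638, -0.1852, 0.0952]
tool_rot: [0.175, 0.908, -0.072, 0.375]
ft_force: [-0.6, -0.1, 1.1]
grip_width: 0.0855
shift [ 0.027 -0.014 -0.03 ] turn [-0.07 -0.08 -0.3 ]
shift [ 0.059 -0.027 -0.065] turn [-0.07 -0.08 -0.3 ]
```

```bash
python3 -m jog '[[[0.02,-0.009,-0.022,0,0,0,0],[0.04,-0.018,-0.044,0,0,0,0],[0.059,-0.027,-0.065,0,0,0,0],[0.059,-0.027,-0.065,0,0,0,0]]]'
python3 -m jog '[[[0,0,0,0,0,0,255],[0,0,0,0,0,0,255],[0,0,0,0,0,0,255],[0,0,0,0,0,0,255],[0,0,0,0,0,0,255],[0,0,0,0,0,0,255],[0,0,0,0,0,0,255],[0,0,0,0,0,0,255]]]'
python3 - <<'E'
from fk import *
e=np.array([.516,-.2095,.038]);t=tool(-22.1,45);go(e,t)
pl=c2w(C,[-.04,0,.010+.038])[0]
for g,y in((pl+[-.17,-.04,.05],-10),(pl+[-.12,0,.02],-4),(pl+[0,0,.02],-4),(pl,-4)): print(ik(g,y,45));go(g,tool(y,45))
cv2.imwrite("pics/s5.png",cv2.resize(bot.camera("scene")[150:350,200:400],None,fx=3,fy=3,interpolation=2))
E
```

```text
clock: 8.27
eef_pos: [0.5261, -0.2127, 0.0275]
tool_rot: [0.174, 0.907, -0.072, 0.376]
ft_force: [-0.6, 0.1, -0.3]
grip_width: 0.0855
clock: 8.93
eef_pos: [0.525, -0.2126, 0.034]
tool_rot: [0.174, 0.906, -0.072, 0.379]
ft_force: [-4.7, 2.1, 9.7]
grip_width: 0.0412
shift [-0.002  0.    -0.004] turn [ 0.11  0.42 -0.36]
(array([-0.068,  0.136, -1.048, -0.396, -0.075]), np.float64(7.079296597697643e-10))
shift [-0.026  0.156  0.056] turn [ 0.06  0.43 11.74]
(array([-0.003,  0.301, -0.973, -0.488, -0.047]), np.float64(1.0656531603107406e-10))
shift [0.024 0.197 0.026] turn [ 0.04  0.43 17.74]
(array([-0.002,  0.436, -0.679, -0.328, -0.048]), np.float64(7.387103766262762e-12))
shift [0.144 0.197 0.026] turn [ 0.04  0.43 17.74]
(array([-0.002,  0.482, -0.691, -0.386, -0.048]), np.float64(3.2673170137945095e-12))
shift [0.144 0.197 0.006] turn [ 0.04  0.43 17.74]
```

View pics/s5.png

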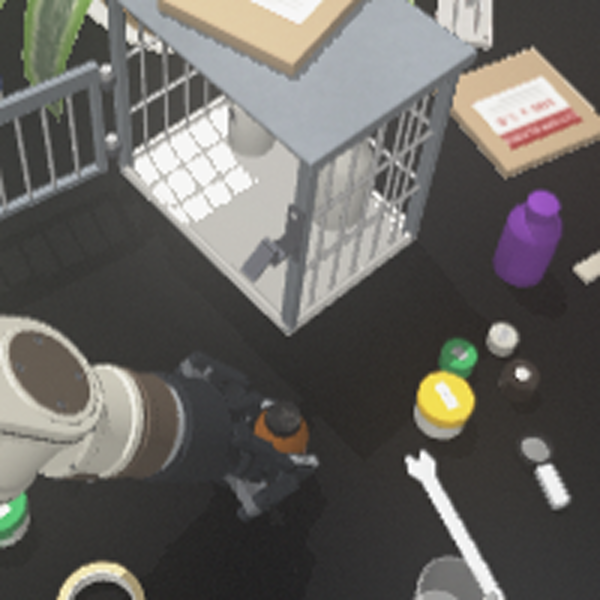

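Bottle gripped mid-body and upright in the crop near (283,430). The TCP rose 6 mm while closing, with fingertips touching the bench at about 10 N, so I'll lift now.

```bash
python3 -m jog '[[[0,0,0.01,0,0,0,255],[0,0,0.025,0,0,0,255],[0,0,0.04,0,0,0,255],[0,0,0.05,0,0,0,255],[0,0,0.05,0,0,0,255]]]'
python3 -m jog '[[[0.003,0.03,0,0,0,2,255],[0.006,0.06,0,0,0,5,255],[0.01,0.09,0,0,0,8,255],[0.014,0.12,0,0,0,11,255],[0.018,0.15,0,0,0,14,255],[0.022,0.18,0,0,0,16,255],[0.024,0.198,0,0,0,17.8,255],[0.024,0.198,0,0,0,17.8,255]]]'
python3 - <<'E'
from fk import *
pl=c2w(C,[-.04,0,.010+.038])[0]
t=tool(-4.3,45);o=bot.get_obs();print("gripcentre",o["eef_pos"]-.011*R.from_quat(o["tool_rot"]).as_matrix()[:,2])
go(pl,t)
a=bot.camera("scene")[150:340,180:380];b=bot.camera("top")[90:280,200:350]
cv2.imwrite("pics/c6.png",np.hstack([cv2.resize(a,(400,380),interpolation=2),cv2.resize(b,(300,380),interpolation=2)]))
E
```

```text
clock: 9.4
eef_pos: [0.5258, -0.2131, 0.0853]
tool_rot: [0.174, 0.905, -0.073, 0.38]
ft_force: [1.0, -0.1, -0.7]
grip_width: 0.0409
clock: 10.07
eef_pos: [0.5483, -0.0119, 0.0815]
tool_rot: [0.03, 0.923, -0.012, 0.384]
ft_force: [-0.4, 0.0, -1.9]
grip_width: 0.0412
gripcentre [ 0.541 -0.011  0.089]
shift [ 0.121 -0.004 -0.041] turn [-0.06  0.19 -0.63]
```

View pics/c6.png

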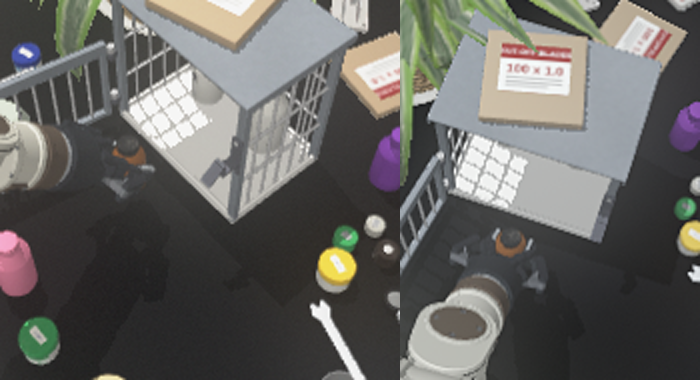

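Bottle is held upright in front of the opening. Inserting, then lowering.

```bash
python3 -m jog '[[[0.02,-0.001,-0.003,0,0,0,255],[0.045,-0.003,-0.006,0,0,0,255],[0.07,-0.005,-0.008,0,0,0,255],[0.095,-0.007,-0.008,0,0,0,255],[0.12,-0.009,-0.008,0,0,0,255],[0.12,-0.009,-0.008,0,0,0,255],[0.12,-0.009,-0.018,0,0,0,255],[0.12,-0.009,-0.026,0,0,0,255],[0.12,-0.009,-0.031,0,0,0,255],[0.12,-0.009,-0.031,0,0,0,255]]]'
python3 - <<'E'
from fk import *
o=bot.get_obs();print(o["ft_force"],o["eef_pos"]-[0,0,.034])
print(o["joint_pos"])
E
```

```text
clock: 11.0
eef_pos: [0.6663, -0.0243, 0.048]
tool_rot: [0.033, 0.924, -0.013, 0.382]
ft_force: [0.3, -0.1, -1.9]
grip_width: 0.041
[ 0.303 -0.09  -1.887] [ 0.666 -0.024  0.014]
[-0.021  0.46  -0.689 -0.361 -0.034  0.035]
```

```bash
python3 -m jog '[[[0,0,-0.002,0,0,0,255],[0,0,-0.003,0,0,0,255],[0,0,-0.003,0,0,0,255]]]'
python3 -m jog '[[[0,0,-0.001,0,0,0,255],[0,0,-0.0015,0,0,0,255],[0,0,-0.0015,0,0,0,255]]]'
```

```text
clock: 11.25
eef_pos: [0.6685, -0.0236, 0.0479]
tool_rot: [0.032, 0.923, -0.013, 0.384]
ft_force: [-0.3, 0.0, -1.0]
grip_width: 0.041
clock: 11.5
eef_pos: [0.6687, -0.0235, 0.0465]
tool_rot: [0.032, 0.923, -0.013, 0.384]
ft_force: [-0.1, -0.2, -0.4]
grip_width: 0.041
```

```bash
python3 -m jog '[[[0,0,-0.001,0,0,0,255],[0,0,-0.0015,0,0,0,255],[0,0,-0.0015,0,0,0,255]]]'
python3 -m jog '[[[0,0,-0.001,0,0,0,255],[0,0,-0.001,0,0,0,255],[0,0,-0.001,0,0,0,255]]]'
```

```text
clock: 11.75
eef_pos: [0.6685, -0.0236, 0.0447]
tool_rot: [0.032, 0.923, -0.013, 0.384]
ft_force: [-0.0, 0.8, -1.1]
grip_width: 0.0411
clock: 12.0
eef_pos: [0.6689, -0.0236, 0.0441]
tool_rot: [0.032, 0.922, -0.013, 0.384]
ft_force: [0.9, -0.1, -0.3]
grip_width: 0.0414
```

```bash
python3 -m jog '[[[0,0,-0.001,0,0,0,255],[0,0,-0.001,0,0,0,255],[0,0,-0.001,0,0,0,255]]]'
python3 -m jog '[[[0,0,-0.001,0,0,0,255],[0,0,-0.001,0,0,0,255],[0,0,-0.001,0,0,0,255]]]'
```

```text
clock: 12.25
eef_pos: [0.6693, -0.0237, 0.044]
tool_rot: [0.032, 0.922, -0.013, 0.385]
ft_force: [-3.7, 1.4, 4.4]
grip_width: 0.041
clock: 12.5
eef_pos: [0.6697, -0.0237, 0.044]
tool_rot: [0.032, 0.922, -0.013, 0.386]
ft_force: [-6.3, 0.4, 11.0]
grip_width: 0.0413
```

```bash
python3 -m jog '[[[0,0,0.001,0,0,0,255],[0,0,0.002,0,0,0,255],[0,0,0.002,0,0,0,200],[0,0,0.002,0,0,0,150],[0,0,0.002,0,0,0,100],[0,0,0.002,0,0,0,50],[0,0,0.002,0,0,0,0],[0,0,0.002,0,0,0,0],[0,0,0.002,0,0,0,0],[0,0,0.002,0,0,0,0]]]'
python3 -m jog '[[[-0.01,0.001,0.004,0,0,0,0],[-0.03,0.002,0.012,0,0,0,0],[-0.055,0.004,0.025,0,0,0,0],[-0.085,0.006,0.04,0,0,0,0],[-0.115,0.008,0.055,0,0,0,0],[-0.145,0.01,0.075,0,0,0,0],[-0.16,0.012,0.1,0,0,0,0],[-0.16,0.012,0.12,0,0,0,0],[-0.16,0.012,0.12,0,0,0,0]]]'
python3 - <<'E'
from fk import *
a=bot.camera("scene")[130:300,190:380];b=bot.camera("top")[90:260,200:350]
cv2.imwrite("pics/c7.png",np.hstack([cv2.resize(a,(475,425),interpolation=2),cv2.resize(b,(325,425),interpolation=2)]))
w=bot.camera("wrist");cv2.imwrite("pics/w7.png",w)
o=bot.get_obs();print(o["eef_pos"],o["joint_pos"])
E
```

```text
clock: 13.33
eef_pos: [0.6685, -0.0236, 0.0436]
tool_rot: [0.032, 0.923, -0.013, 0.384]
ft_force: [-0.3, -0.2, 0.0]
grip_width: 0.0855
clock: 14.08
eef_pos: [0.5097, -0.0115, 0.1691]
tool_rot: [0.032, 0.921, -0.013, 0.388]
ft_force: [0.9, -0.6, 1.1]
grip_width: 0.0857
[ 0.508 -0.012  0.164] [ 0.009 -0.075 -0.927 -0.069 -0.055  0.056]
```

View pics/c7.png

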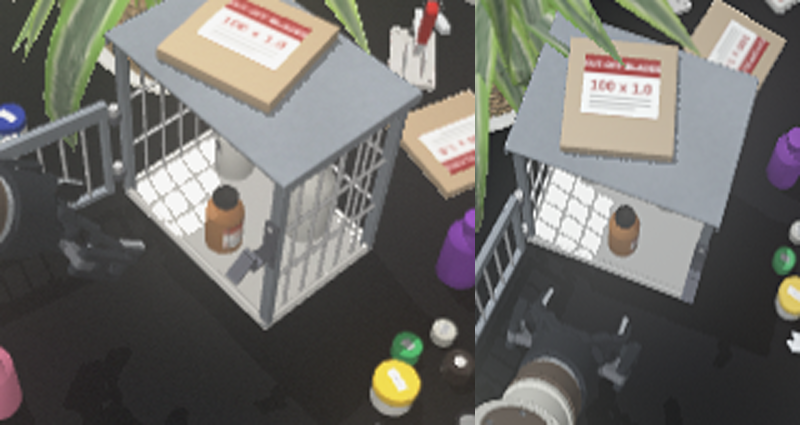

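Bottle stands upright inside (crop (225,218)) and the other bottles are unmoved. Planning the gate push: closed fingers on the gate's front top rail, ~85 mm from the hinge, arcing about the hinge.

```bash
cat >> fk.py <<'E'
H=c2w(C,[-.094,.119,0])[0]
def gp(th,f,z=.155,rho=.085,lean=40):   # grasp point and heading for tip at gate-frame (rho,f), gate angle th deg
    a=np.radians(-4.3-th);d=np.array([np.sin(a),-np.cos(a),0]);n=np.array([-np.cos(a),-np.sin(a),0])
    t=tool(-4.3-th,lean);tip=H+rho*d+f*n+[0,0,z]
    return tip-.019*t[:,2],t,-4.3-th
E
python3 - <<'E'
from fk import *
for L in(30,40):
  for th,f,z in((98,.05,.30),(98,.05,.155),(98,.02,.155),(70,.02,.155),(45,.02,.155),(20,.02,.155),(0,.013,.155)):
    g,t,y=gp(th,f,z,lean=L);q,e=ik(g,y,L);print(L,th,q,round(e,2),g)
g,t,y=gp(98,.05,.3);go(g,t)
E
```

```text
30 98 [ 0.51   0.67   0.729  1.995 -0.384] 0.0 [0.546 0.184 0.316]
30 98 [ 0.51   0.704  0.416  1.649 -0.384] 0.0 [0.546 0.184 0.171]
30 98 [ 0.475  0.66   0.337  1.6   -0.396] 0.0 [0.54  0.155 0.171]
30 70 [ 0.473  0.434 -0.034  1.216 -0.512] 0.0 [0.527 0.113 0.171]
30 45 [ 0.393  0.251 -0.308  0.833 -0.495] 0.0 [0.533 0.075 0.171]
30 20 [ 0.233  0.142 -0.472  0.528 -0.31 ] 0.0 [0.555 0.042 0.171]
30 0 [ 0.079  0.152 -0.474  0.427 -0.077] 0.0 [0.588 0.025 0.171]
40 98 [ 0.558  0.782  0.839  2.15  -0.48 ] 1.47 [0.547 0.187 0.315]
40 98 [ 0.557  0.826  0.55   1.824 -0.479] 0.0 [0.547 0.187 0.17 ]
40 98 [ 0.525  0.777  0.456  1.764 -0.495] 0.0 [0.541 0.157 0.17 ]
40 70 [ 0.549  0.502 -0.015  1.278 -0.667] 0.0 [0.526 0.116 0.17 ]
40 45 [ 0.481  0.264 -0.383  0.735 -0.676] 0.0 [0.531 0.077 0.17 ]
40 20 [ 0.299  0.111 -0.629  0.269 -0.439] 0.0 [0.552 0.043 0.17 ]
40 0 [ 0.095  0.106 -0.662  0.112 -0.109] 0.0 [0.585 0.025 0.17 ]
shift [0.037 0.191 0.142] turn [  4.73   3.61 -98.26]
```

```bash
python3 -m jog '[[[-0.01,0,0.035,0,0,-7,255],[-0.02,0,0.07,0,0,-14,255],[-0.02,0,0.10,0,0,-21,255],[-0.02,0.01,0.13,0.5,0.5,-28,255],[-0.02,0.02,0.15,1,1,-35,255],[-0.02,0.04,0.15,1.5,1.5,-42,255],[-0.02,0.06,0.15,2,2,-49,255],[-0.02,0.09,0.15,3,2.5,-56,255],[-0.02,0.12,0.15,3.5,3,-63,255],[-0.01,0.15,0.15,4,3.3,-70,255]]]'
python3 - <<'E'
from fk import *
g,t,y=gp(98,.055,.26);go(g,t);print(bot.get_obs()["joint_pos"])
g,t,y=gp(98,.055,.155);go(g,t)
E
```

```text
clock: 15.07
eef_pos: [0.4957, 0.1289, 0.3118]
tool_rot: [0.499, 0.792, -0.18, 0.301]
ft_force: [0.8, 0.4, 0.4]
grip_width: 0.0004
shift [ 0.051  0.056 -0.046] turn [  0.95   0.99 -38.19]
[ 0.637  0.285  0.062  1.492 -0.704  1.815]
shift [ 0.051  0.056 -0.151] turn [  0.95   0.99 -38.19]
```

```bash
python3 -m jog '[[[0.005,0.02,0,0.2,0.2,-7,255],[0.015,0.035,0,0.3,0.3,-14,255],[0.025,0.05,0,0.5,0.5,-21,255],[0.04,0.056,0,0.7,0.7,-28,255],[0.051,0.056,-0.02,0.9,0.9,-35,255],[0.051,0.056,-0.046,1,1,-38,255],[0.051,0.056,-0.046,1,1,-38,255],[0.051,0.056,-0.046,1,1,-38,255]]]'
python3 - <<'E'
from fk import *
g,t,y=gp(98,.055,.155);go(g,t);print(bot.get_obs()["joint_pos"])
cv2.imwrite("pics/s8.png",np.hstack([cv2.resize(bot.camera("scene")[130:300,150:340],(437,391),interpolation=2),cv2.resize(bot.camera("top")[100:250,160:300],(360,391),interpolation=2)]))
E
```

```text
clock: 15.73
eef_pos: [0.5476, 0.1834, 0.2633]
tool_rot: [0.729, 0.592, -0.268, 0.216]
ft_force: [-0.5, -0.2, 1.2]
grip_width: 0.0001
shift [-0.001  0.001 -0.102] turn [ 0.21 -0.21 -0.47]
[ 0.562  0.802  0.762  2.064 -0.481  2.472]
```

View pics/s8.png

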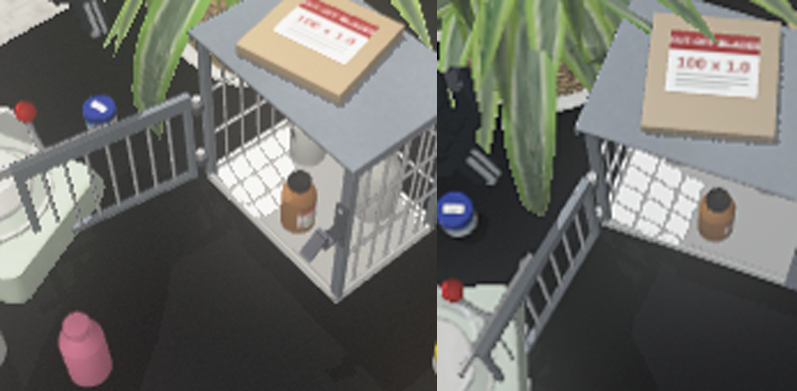

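Run:
```python
from fk import *
px=lambda u,v:np.array([160+(u-437)*140/360,100+v*150/391])
print("jar",tri([T],[px(455,210)],.036)[0],"leaf tip if z=.2",tri([T],[px(540,208)],.2)[0],tri([T],[px(540,208)],.1)[0])
o=bot.get_obs();tip=o["eef_pos"]+.008*R.from_quat(o["tool_rot"]).as_matrix()[:,2];p=proj(T,tip)[0]
print("tip px in crop",437+(p[0]-160)*360/140,(p[1]-100)*391/150)
k=tri([T],[px(452,291)],.192)[0];print("knob",k)
d=k-H[:2];print("gate ang",np.degrees(np.arctan2(d[1],d[0]))%360, "knob at shut rel", np.degrees(np.arctan2(-.184,-.051))%360-4.3)
```

```text
jar [0.584 0.28 ] leaf tip if z=.2 [0.552 0.139] [0.59  0.165]
tip px in crop 489.4131440303715 177.21700856009582
knob [0.448 0.198]
gate ang 151.9273513113189 knob at shut rel 250.20801447199193
```

Run:
```python
from fk import *
print(tri([S,T],[np.array([150+155*190/437,130+130*170/391]),np.array([160+(540-437)*140/360,100+212*150/391])]))
for th,f in((98,.055),(98,.02),(92,.02),(86,.02),(80,.02),(74,.02),(68,.02),(62,.02),(56,.02),(50,.02),(44,.02),(38,.02),(32,.02),(26,.02),(20,.02),(14,.02)):
    g,t,y=gp(th,f); g0,t0,_=gp(98,.02); print(th,np.round(g+.011*t[:,2]-g0-.011*t0[:,2],4))
```

```text
(array([0.597, 0.171, 0.069]), array([-0.028,  0.018,  0.017, -0.03 ]))
98 [0.007 0.034 0.   ]
98 [-0.  0.  0.]
92 [-0.004 -0.008  0.   ]
86 [-0.007 -0.017  0.   ]
80 [-0.009 -0.026  0.   ]
74 [-0.011 -0.035  0.   ]
68 [-0.011 -0.045  0.   ]
62 [-0.01  -0.054  0.   ]
56 [-0.009 -0.063  0.   ]
50 [-0.006 -0.072  0.   ]
44 [-0.003 -0.08   0.   ]
38 [ 0.002 -0.089  0.   ]
32 [ 0.007 -0.096  0.   ]
26 [ 0.013 -0.103  0.   ]
20 [ 0.02 -0.11  0.  ]
14 [ 0.027 -0.116  0.   ]
```

```bash
python3 -m jog '[[[-0.007,0.001,-0.02,0,0,0,255],[-0.007,0.001,-0.045,0,0,0,255],[-0.007,0.001,-0.075,0,0,0,255],[-0.007,0.001,-0.102,0,0,0,255],[-0.007,0.001,-0.102,0,0,0,255],[-0.007,0.001,-0.102,0,0,0,255]]]'
python3 - <<'E'
from fk import *
g,t,y=gp(98,.02,rho=.09);go(g,t)
E
```

```text
clock: 16.33
eef_pos: [0.54, 0.1852, 0.1676]
tool_rot: [0.73, 0.593, -0.264, 0.217]
ft_force: [0.5, 0.5, 0.1]
grip_width: 0.0002
shift [-0.006 -0.034 -0.006] turn [-0.04  0.23 -0.56]
```

```bash
python3 -m jog '[[[-0.003,-0.017,-0.004,0,0,0,255],[-0.006,-0.034,-0.006,0,0,0,255],[-0.010,-0.042,-0.006,0,0,6,255],[-0.013,-0.051,-0.006,0,0,12,255],[-0.015,-0.061,-0.006,0,0,18,255],[-0.017,-0.071,-0.006,0,0,24,255],[-0.017,-0.081,-0.006,0,0,30,255],[-0.017,-0.081,-0.006,0,0,30,255]]]'
python3 - <<'E'
from fk import *
for th in(62,56,50,44,38,32,26,20,14,8):
    g,t,y=gp(th,.02,rho=.09);go(g,t)
cv2.imwrite("pics/s9.png",np.hstack([cv2.resize(bot.camera("scene")[130:300,150:340],(437,391),interpolation=2),cv2.resize(bot.camera("top")[100:250,160:300],(360,391),interpolation=2)]))
E
```

```text
clock: 17.0
eef_pos: [0.5211, 0.1024, 0.1631]
tool_rot: [0.551, 0.761, -0.198, 0.278]
ft_force: [-0.9, -1.0, -0.7]
grip_width: -0.0001
shift [ 0.003 -0.008 -0.002] turn [-0.23  0.26  5.42]
shift [ 0.005 -0.018 -0.002] turn [-0.24  0.25 11.42]
shift [ 0.008 -0.027 -0.002] turn [-0.26  0.24 17.42]
shift [ 0.012 -0.036 -0.002] turn [-0.27  0.23 23.42]
shift [ 0.016 -0.044 -0.002] turn [-0.28  0.21 29.42]
shift [ 0.022 -0.052 -0.002] turn [-0.29  0.2  35.42]
shift [ 0.028 -0.06  -0.002] turn [-0.31  0.18 41.42]
shift [ 0.036 -0.066 -0.002] turn [-0.32  0.17 47.42]
shift [ 0.043 -0.072 -0.002] turn [-0.33  0.15 53.42]
shift [ 0.052 -0.077 -0.002] turn [-0.34  0.14 59.42]
```

View pics/s9.png

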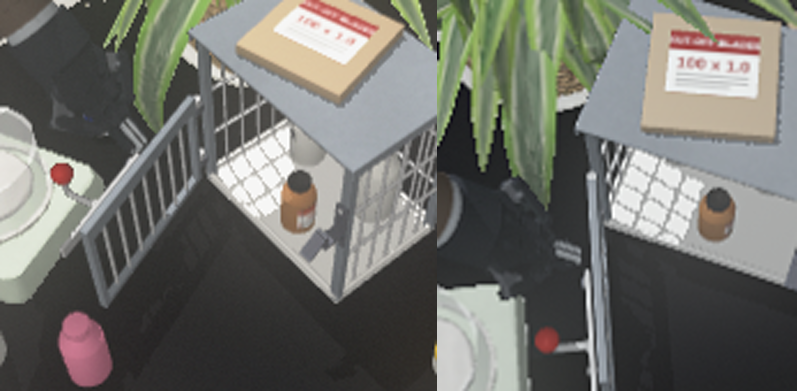

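The fingers are pushing the top rail and the gate is about 70°. That was picture 12, so from here I check by forces and measured points.

```bash
python3 -m jog '[[[0.003,-0.009,-0.002,0,0,5.5,255],[0.005,-0.018,-0.002,0,0,11.5,255],[0.008,-0.027,-0.002,0,0,17.5,255],[0.012,-0.036,-0.002,0,0,23.5,255],[0.016,-0.044,-0.002,0,0,29.5,255],[0.022,-0.052,-0.002,0,0,35.5,255],[0.028,-0.060,-0.002,0,0,41.5,255],[0.036,-0.066,-0.002,0,0,47.5,255],[0.036,-0.066,-0.002,0,0,47.5,255]]]'
cat > kn.py <<'E'
from fk import *
def red(n,box):
    im=bot.camera(n);x0,y0,x1,y1=box;h=cv2.cvtColor(im[y0:y1,x0:x1],cv2.COLOR_BGR2HSV)
    m=(((h[...,0]<6)|(h[...,0]>174))&(h[...,1]>170)&(h[...,2]>90)).astype(np.uint8)
    k,l,s,c=cv2.connectedComponentsWithStats(m);i=1+np.argmax(s[1:,4]);return c[i]+[x0,y0],s[i,4]
a,na=red("scene",(160,165,310,260));b,nb=red("top",(160,170,310,260))
p,f=tri([S,T],[a,b]);d=p[:2]-H[:2]
print("knob px",a,na,b,nb,"xyz",p,"res",np.abs(f).max(),"gate deg",250.2-np.degrees(np.arctan2(d[1],d[0]))%360, "r",np.hypot(*d))
o=bot.get_obs();print("F",o["ft_force"])
E
python3 kn.py
python3 - <<'E'
from fk import *
for th,f in((14,.02),(8,.018),(4,.016),(0,.014),(0,.010)):
    g,t,y=gp(th,f,rho=.09);go(g,t)
E
```

```text
clock: 17.85
eef_pos: [0.5617, 0.0366, 0.1599]
tool_rot: [0.201, 0.918, -0.069, 0.335]
ft_force: [0.2, -0.6, 0.3]
grip_width: -0.0005
shift [ 0.003 -0.008  0.002] turn [-0.39  0.07  6.33]
shift [ 0.013 -0.013  0.002] turn [-0.4   0.05 12.33]
shift [ 0.021 -0.016  0.002] turn [-0.4   0.04 16.33]
shift [ 0.029 -0.019  0.002] turn [-0.4   0.02 20.33]
shift [ 0.033 -0.019  0.002] turn [-0.4   0.02 20.33]Traceback (most recent call last):
  File "kn.py", line 6, in <module>
    a,na=red("scene",(160,165,310,260));b,nb=red("top",(160,170,310,260))
                                             ~~~^^^^^^^^^^^^^^^^^^^^^^^^^
  File "kn.py", line 5, in red
    k,l,s,c=cv2.connectedComponentsWithStats(m);i=1+np.argmax(s[1:,4]);return c[i]+[x0,y0],s[i,4]
                                                    ~~~~~~~~~^^^^^^^^^
    return _wrapfunc(a, 'argmax', axis=axis, out=out, **kwds)
    return bound(*args, **kwds)
ValueError: attempt to get argmax of an empty sequence
```

```bash
python3 -m jog '[[[0.003,-0.008,0.002,0,0,6,255],[0.008,-0.011,0.002,0,0,9,255],[0.013,-0.013,0.002,0,0,12,255],[0.017,-0.015,0.002,0,0,14,255],[0.021,-0.016,0.002,0,0,16,255],[0.025,-0.018,0.002,0,0,18,255],[0.025,-0.018,0.002,0,0,18,255]]]'
python3 -m jog '[[[0.003,-0.001,0,0,0,1,255],[0.005,-0.001,0,0,0,2,255],[0.005,-0.001,0,0,0,2,255],[0.005,-0.001,0,0,0,2,255]]]'
python3 - <<'E'
from fk import *
o=bot.get_obs();t=R.from_quat(o["tool_rot"]).as_matrix();tip=o["eef_pos"]+.008*t[:,2]
s,c=np.sin(C[2]),np.cos(C[2]);d=tip-[C[0],C[1],0];print("tip in cage",c*d[0]+s*d[1],-s*d[0]+c*d[1],tip[2],o["ft_force"])
E
```

```text
clock: 18.53
eef_pos: [0.5866, 0.0207, 0.1604]
tool_rot: [0.054, 0.939, -0.017, 0.34]
ft_force: [-0.0, 0.5, 0.2]
grip_width: -0.0002
clock: 18.87
eef_pos: [0.5884, 0.02, 0.1589]
tool_rot: [0.037, 0.94, -0.011, 0.339]
ft_force: [-12.7, -0.1, 7.6]
grip_width: 0.0
tip in cage -0.11056855605545832 0.029460403525419378 0.1527100026322778 [-12.698  -0.131   7.57 ]
```

```bash
sed -i '/^a,na/,$d' kn.py
cat > kc.py <<'E'
from kn import *
def shut(n):
    im0=cv2.imread(f"pics/{n}0.png");h=cv2.cvtColor(im0,cv2.COLOR_BGR2HSV)
for n,box in(("scene",(240,200,290,235)),("top",(250,180,310,220))):
    real=bot.camera;f0=cv2.imread(f"pics/{n}0.png")
    try: now=red(n,box)
    except Exception: now=None
    im=cv2.imread(f"pics/{n}0.png");x0,y0,x1,y1=box;h=cv2.cvtColor(im[y0:y1,x0:x1],cv2.COLOR_BGR2HSV)
    m=(((h[...,0]<6)|(h[...,0]>174))&(h[...,1]>170)&(h[...,2]>90)).astype(np.uint8)
    k,l,s,c=cv2.connectedComponentsWithStats(m);i=1+np.argmax(s[1:,4]);print(n,"now",now,"start",c[i]+[x0,y0],s[i,4])
M=S
def kp(th,la):  # knob pose
    a=np.radians(-th);r=.119+.065*np.cos(la)-.032*np.sin(la);z=.16+.032*np.cos(la)+.065*np.sin(la)
    p=R.from_euler("z",a).apply([-.051,-r,0])+[-.094,.119,z];return c2w(C,p)
k0=kp(0,0)
for th,la in((1,0),(3,0),(0,.1),(3,.1),(3,.2)): print(th,la,"dscene",proj(S,kp(th,la))-proj(S,k0),"dtop",proj(T,kp(th,la))-proj(T,k0))
E
python3 kc.py
```

```text
scene now (array([258.375, 214.575]), np.int32(40)) start [263.476 214.714] 21Traceback (most recent call last):
  File "kc.py", line 10, in <module>
    k,l,s,c=cv2.connectedComponentsWithStats(m);i=1+np.argmax(s[1:,4]);print(n,"now",now,"start",c[i]+[x0,y0],s[i,4])
                                                    ~~~~~~~~~^^^^^^^^^
    return _wrapfunc(a, 'argmax', axis=axis, out=out, **kwds)
    return bound(*args, **kwds)
ValueError: attempt to get argmax of an empty sequence
```

```bash
sed -i 's/>170)&(h\[...,2\]>90)/>130)\&(h[...,2]>60)/; s/<6)/<9)/; s/>174/>170/' kn.py kc.py; python3 kc.py
```

```text
scene now (array([258.87 , 215.812]), np.int32(69)) start [264.203 216.319] 69
top now (array([274.719, 202.772]), np.int32(57)) start [278.291 200.582] 55
1 0 dscene [[-1.322  0.459]] dtop [[-0.728  0.993]]
3 0 dscene [[-4.002  1.324]] dtop [[-2.245  2.946]]
0 0.1 dscene [[-0.967 -2.606]] dtop [[-1.134 -1.28 ]]
3 0.1 dscene [[-4.922 -1.324]] dtop [[-3.371  1.616]]
3 0.2 dscene [[-6.006 -4.059]] dtop [[-4.746  0.234]]
```

Knob displacement says the gate is ~3.4° open with the bar riding up the catch's slope (~0.08 rad). Pushing further.

```bash
python3 -m jog '[[[0.002,0,0,0,0,0,255],[0.003,0,0,0,0,0,255],[0.003,0,0,0,0,0,255],[0.003,0,0,0,0,0,255]]]'; python3 kc.py | head -2
```

```text
clock: 19.4
eef_pos: [0.5887, 0.02, 0.1578]
tool_rot: [0.037, 0.941, -0.011, 0.337]
ft_force: [-28.2, 0.3, 17.8]
grip_width: -0.0004
scene now (array([259.029, 215.829]), np.int32(70)) start [264.203 216.319] 69
top now (array([274.684, 202.789]), np.int32(57)) start [278.291 200.582] 55
```

The gate hasn't moved under 28 N, so at this short lever the bar binds on the catch. I'll push low near the free edge (below the bar and knob) for more leverage.

Run:
```python
from fk import *
print("bar left end cage-y:",[(p[1]-C[1])*np.cos(C[2])-(p[0]-C[0])*np.sin(C[2]) for p in [tri([S],[sc(88,238)],.165)[0]]])
for L in(45,50):
  for th,f,z,rho in((4,.09,.06,.09),(4,.09,.06,.195),(4,.02,.06,.195),(0,.013,.06,.195)):
    g,t,y=gp(th,f,z,rho,L);q,e=ik(g,y,L);print(L,q,round(e,2));go(g,t)
```

```text
bar left end cage-y: [np.float64(0.0028900535407324623)]
45 [ 0.204  0.241 -1.037 -0.461 -0.244] 0.0
shift [-0.08   0.012 -0.092] turn [-0.82 -5.55 -3.93]
45 [-0.143  0.225 -1.088 -0.528 -0.001] 0.0
shift [-0.095 -0.091 -0.092] turn [-0.82 -5.55 -3.93]
45 [-0.143  0.305 -0.923 -0.443 -0.001] 0.0
shift [-0.026 -0.102 -0.092] turn [-0.82 -5.55 -3.93]
45 [-0.184  0.33  -0.871 -0.412  0.077] 0.0
shift [-0.005 -0.105 -0.092] turn [-0.63 -5.57  0.07]
50 [ 0.228  0.301 -1.09  -0.64  -0.286] 4.2
shift [-0.08   0.013 -0.093] turn [ -1.37 -10.52  -3.93]
50 [-0.143  0.247 -1.09  -0.586 -0.002] 12.87
shift [-0.095 -0.091 -0.093] turn [ -1.37 -10.52  -3.93]
50 [-0.143  0.368 -1.003 -0.673 -0.001] 0.0
shift [-0.026 -0.102 -0.093] turn [ -1.37 -10.52  -3.93]
50 [-0.189  0.385 -0.949 -0.633  0.087] 0.0
shift [-0.006 -0.105 -0.093] turn [ -1.01 -10.56   0.06]
```

```bash
python3 -m jog '[[[-0.03,0.004,0,-0.3,-2,-1.5,255],[-0.06,0.008,0,-0.6,-4,-3,255],[-0.08,0.012,-0.02,-0.8,-5.5,-4,255],[-0.08,0.012,-0.05,-0.8,-5.5,-4,255],[-0.08,0.012,-0.08,-0.8,-5.5,-4,255],[-0.08,0.0,-0.1,-0.8,-5.5,-4,255],[-0.08,-0.03,-0.1,-0.8,-5.5,-4,255],[-0.08,-0.06,-0.1,-0.8,-5.5,-4,255],[-0.08,-0.09,-0.1,-0.8,-5.5,-4,255],[-0.08,-0.091,-0.1,-0.8,-5.5,-4,255]]]'
python3 - <<'E'
from fk import *
print(bot.get_obs()["joint_pos"])
for th,f in((4,.03),(3,.015),(0,.013),(0,.008)):
    g,t,y=gp(th,f,.045,.195,45);q,e=ik(g,y,45);print(q,round(e,2));go(g,t)
E
python3 kc.py|head -2
```

```text
clock: 20.33
eef_pos: [0.5144, -0.0764, 0.0598]
tool_rot: [0.071, 0.92, -0.03, 0.385]
ft_force: [0.2, 0.3, -0.2]
grip_width: 0.0
[-0.143  0.274 -1.049 -0.545 -0.008  0.008]
[-0.143  0.342 -0.96  -0.517 -0.001] 0.0
shift [ 0.039 -0.004 -0.009] turn [0.03 0.45 0.55]
[-0.154  0.36  -0.915 -0.49   0.019] 0.0
shift [ 0.057 -0.007 -0.009] turn [0.03 0.45 1.55]
[-0.184  0.373 -0.882 -0.467  0.077] 0.0
shift [ 0.069 -0.009 -0.009] turn [0.02 0.45 4.55]
[-0.182  0.378 -0.87  -0.46   0.076] 0.0
shift [ 0.074 -0.009 -0.009] turn [0.02 0.45 4.55]
scene now (array([257.899, 216.913]), np.int32(69)) start [264.203 216.319] 69
top now (array([274.397, 204.052]), np.int32(58)) start [278.291 200.582] 55
```

```bash
python3 -m jog '[[[0.02,-0.002,-0.009,0,0,1,255],[0.04,-0.004,-0.009,0,0,1.5,255],[0.05,-0.005,-0.009,0,0,2,255],[0.057,-0.007,-0.009,0,0,2.5,255],[0.061,-0.007,-0.009,0,0,3,255],[0.065,-0.008,-0.009,0,0,3.5,255],[0.065,-0.008,-0.009,0,0,3.5,255]]]'
python3 kc.py|head -2;python3 -m jog '[[[0.002,0,0,0,0,0.5,255],[0.004,0,0,0,0,1,255],[0.004,0,0,0,0,1,255]]]'
python3 kc.py|head -2
```

```text
clock: 21.02
eef_pos: [0.5775, -0.0793, 0.0505]
tool_rot: [0.039, 0.922, -0.015, 0.385]
ft_force: [-1.2, -0.4, 0.7]
grip_width: -0.0001
scene now (array([258.87 , 215.812]), np.int32(69)) start [264.203 216.319] 69
top now (array([274.491, 202.93 ]), np.int32(57)) start [278.291 200.582] 55
clock: 21.37
eef_pos: [0.5791, -0.08, 0.0497]
tool_rot: [0.031, 0.923, -0.013, 0.384]
ft_force: [-13.0, 0.3, 9.8]
grip_width: 0.0002
scene now (array([258.971, 215.797]), np.int32(69)) start [264.203 216.319] 69
top now (array([274.724, 202.845]), np.int32(58)) start [278.291 200.582] 55
```

```bash
python3 -m jog '[[[0.002,0,0,0,0,0,255],[0.003,0,0,0,0,0,255],[0.003,0,0,0,0,0,255],[0.003,0,0,0,0,0,255]]]'
python3 kc.py|head -2
```

```text
clock: 21.8
eef_pos: [0.5799, -0.08, 0.0493]
tool_rot: [0.032, 0.923, -0.013, 0.383]
ft_force: [-23.3, 0.6, 18.8]
grip_width: -0.0001
scene now (array([259.164, 215.712]), np.int32(73)) start [264.203 216.319] 69
top now (array([274.966, 202.559]), np.int32(59)) start [278.291 200.582] 55
```

Still binding at 23 N. I'll do it positively instead: grip the knob, lift the bar, swing shut, lower the bar, release.

```bash
python3 -m jog '[[[-0.03,0,0,0,0,0,255],[-0.06,0,0,0,0,0,255],[-0.09,0,0.01,0,0,0,255],[-0.10,0,0.04,0,2,0,0],[-0.10,0,0.07,0,7,0,0],[-0.10,0,0.10,0,13,0,0],[-0.10,0,0.13,0,19,0,0],[-0.10,0,0.14,0,25,0,0],[-0.10,0,0.14,0,25,0,0]]]'
cat > kl.py <<'E'
from kn import *
D=[]
for n,box in(("scene",(240,200,290,235)),("top",(250,180,310,220))):
    now=red(n,box)[0];cam=bot.camera;im=cv2.imread(f"pics/{n}0.png")
    bot_c=bot.camera
    x0,y0,x1,y1=box;h=cv2.cvtColor(im[y0:y1,x0:x1],cv2.COLOR_BGR2HSV)
    m=(((h[...,0]<9)|(h[...,0]>170))&(h[...,1]>130)&(h[...,2]>60)).astype(np.uint8)
    k,l,s,c=cv2.connectedComponentsWithStats(m);D+=list(now-c[1+np.argmax(s[1:,4])]-[x0,y0])
def kp(th,la):
    r=.119+.065*np.cos(la)-.032*np.sin(la);z=.16+.032*np.cos(la)+.065*np.sin(la)
    return c2w(C,R.from_euler("z",-th,degrees=True).apply([-.051,-r,0])+[-.094,.119,z])[0]
f=lambda v:np.r_[proj(S,kp(*v))[0]-proj(S,kp(0,0))[0],proj(T,kp(*v))[0]-proj(T,kp(0,0))[0]]-D
r=least_squares(f,[3,.05],x_scale=[1,.02]);K=kp(*r.x);TH=r.x[0];print("gate deg, latch",r.x,"res",np.abs(r.fun).max(),"knob",K)
E
python3 - <<'E'
from kl import *
t=tool(-4.3-TH,20);go(K-[.07,0,0],t);go(K,t)
E
```

```text
clock: 22.65
eef_pos: [0.4875, -0.0805, 0.1764]
tool_rot: [0.029, 0.974, -0.017, 0.226]
ft_force: [1.7, -0.6, -1.0]
grip_width: 0.0723
gate deg, latch [4.288 0.055] res 0.1153840304541518 knob [ 0.539 -0.065  0.196]
shift [-0.021  0.016  0.004] turn [ 1.93  6.62 -4.98]
shift [0.049 0.016 0.004] turn [ 1.93  6.62 -4.98]
```

```bash
python3 -m jog '[[[-0.005,0.010,0.004,1,3.5,-3,0],[-0.005,0.016,0.004,2,6.6,-5,0],[0.015,0.016,0.004,2,6.6,-5,0],[0.035,0.016,0.004,2,6.6,-5,0],[0.049,0.016,0.004,2,6.6,-5,0],[0.049,0.016,0.004,2,6.6,-5,0],[0.049,0.016,0.004,2,6.6,-5,255],[0.049,0.016,0.004,2,6.6,-5,255],[0.049,0.016,0.004,2,6.6,-5,255],[0.049,0.016,0.004,2,6.6,-5,255]]]'
python3 -m jog '[[[0,0,0,0,0,0,255],[0,0,0,0,0,0,255],[0,0,0,0,0,0,255],[0,0,0,0,0,0,255],[0,0,0,0,0,0,255],[0,0,0,0,0,0,255]]]'
python3 - <<'E'
from fk import *
p=bot.get_obs()["eef_pos"];ga=np.radians(-4.3-4.3);ax=np.array([np.cos(ga),np.sin(ga),0])
pv=R.from_euler("z",ga).apply([-.006,-.119,0])+H+[0,0,.16]
arc(p,pv,ax,[-4,-8,-10])
p2=R.from_rotvec(np.radians(-10)*ax).apply(p-pv)+pv
print(p2);arc(p2,H,[0,0,1],[1,2,3,4,5])
p3=R.from_euler("z",4.3,degrees=True).apply(p2-H)+H;a3=np.array([np.cos(C[2]),np.sin(C[2]),0])
pv3=c2w(C,[-.1,0,.16])[0];arc(p3,pv3,a3,[4,8,12,13])
E
```

```text
clock: 23.58
eef_pos: [0.5368, -0.0646, 0.1785]
tool_rot: [0.075, 0.983, -0.012, 0.169]
ft_force: [-0.9, -0.1, 0.2]
grip_width: 0.0388
clock: 24.08
eef_pos: [0.5375, -0.0626, 0.1791]
tool_rot: [0.073, 0.983, -0.01, 0.169]
ft_force: [-1.6, 5.5, 1.6]
grip_width: 0.021
-4 [0.    0.002 0.004] [-3.96  0.6  -0.  ]
-8 [0.001 0.003 0.008] [-7.91  1.2  -0.  ]
-10 [0.001 0.004 0.01 ] [-9.89  1.5  -0.  ]
[ 0.538 -0.058  0.189]
1 [ 0.003 -0.001  0.   ] [0 0 1]
2 [ 0.006 -0.003  0.   ] [0 0 2]
3 [ 0.009 -0.004 -0.   ] [0 0 3]
4 [ 0.012 -0.005  0.   ] [0 0 4]
5 [ 0.015 -0.006  0.   ] [0 0 5]
4 [-0.    -0.002 -0.004] [ 3.99 -0.3   0.  ]
8 [-0.    -0.004 -0.008] [ 7.98 -0.6   0.  ]
12 [-0.    -0.005 -0.013] [11.97 -0.9   0.  ]
13 [-0.    -0.005 -0.014] [12.96 -0.97  0.  ]
```

```bash
python3 -m jog '[[[0,0.002,0.004,-4,0.6,0,255],[0.001,0.003,0.008,-8,1.2,0,255],[0.001,0.0045,0.0105,-10,1.5,0,255],[0.001,0.0045,0.0105,-10,1.5,0,255]]]'
python3 -m jog '[[[0.003,-0.001,0,0,0,1,255],[0.006,-0.003,0,0,0,2,255],[0.009,-0.004,0,0,0,3,255],[0.012,-0.005,0,0,0,4,255],[0.014,-0.0055,0,0,0,4.5,255],[0.014,-0.0055,0,0,0,4.5,255],[0.014,-0.0055,0,0,0,4.5,255]]]'
```

```text
clock: 24.42
eef_pos: [0.5389, -0.0587, 0.1898]
tool_rot: [0.058, 0.98, -0.099, 0.162]
ft_force: [-0.6, -0.6, 1.2]
grip_width: 0.0208
clock: 25.0
eef_pos: [0.5505, -0.0652, 0.1878]
tool_rot: [0.021, 0.982, -0.09, 0.163]
ft_force: [-6.5, 6.2, 2.7]
grip_width: 0.0208
```

```bash
python3 -m jog '[[[0.003,0,0.002,0,0,0,255],[0.005,0,0.003,0,0,0,255],[0.005,0,0.003,0,0,0,255]]]'
python3 - <<'E'
from kn import *
for n,b in(("scene",(240,190,290,235)),("top",(250,180,310,220))):
    try:print(n,*red(n,b))
    except Exception as e:print(n,"none")
E
```

```text
clock: 25.25
eef_pos: [0.5506, -0.0653, 0.1879]
tool_rot: [0.02, 0.983, -0.09, 0.158]
ft_force: [-17.8, 6.3, 4.7]
grip_width: 0.0209
scene [259. 211.] 1
top none
```

Allowing for where the ball sits in this grip (5 mm further back), x 0.5505 corresponds to the gate being shut against its stop. Easing off and lowering the bar.

```bash
python3 - <<'E'
from fk import *
p=bot.get_obs()["eef_pos"];a3=np.array([np.cos(C[2]),np.sin(C[2]),0]);pv3=c2w(C,[-.1,0,.16])[0]
np.set_printoptions(precision=4,suppress=True);arc(p,pv3,a3,[4,8,11,13])
E
python3 -m jog '[[[-0.002,-0.002,-0.006,4,-0.3,0,255],[-0.003,-0.004,-0.010,8,-0.6,0,255],[-0.003,-0.005,-0.014,11,-0.8,0,255],[-0.003,-0.005,-0.014,11,-0.8,0,255]]]'
```

```text
4 [-0.0001 -0.0018 -0.0041] [ 3.99 -0.3   0.  ]
8 [-0.0002 -0.0033 -0.0084] [ 7.98 -0.6   0.  ]
11 [-0.0003 -0.0042 -0.0117] [10.97 -0.82  0.  ]
13 [-0.0004 -0.0048 -0.0139] [12.96 -0.97  0.  ]
clock: 25.68
eef_pos: [0.5502, -0.0695, 0.1756]
tool_rot: [0.038, 0.985, 0.007, 0.165]
ft_force: [-9.1, 9.9, 3.7]
grip_width: 0.0208
```

```bash
python3 -m jog '[[[0,0,0,0,0,0,100],[0,0,0,0,0,0,0],[0,0,0,0,0,0,0],[0,0,0,0,0,0,0],[0,0,0,0,0,0,0],[-0.03,0,0.002,0,0,0,0],[-0.06,0,0.01,0,0,0,0],[-0.10,0,0.03,0,0,0,0],[-0.14,0,0.05,0,0,0,0],[-0.14,0,0.05,0,0,0,0]]]'; python3 kl.py; python3 kc.py|head -2
```

```text
clock: 26.52
eef_pos: [0.4112, -0.0705, 0.2305]
tool_rot: [0.037, 0.985, 0.002, 0.171]
ft_force: [0.8, 0.2, -0.2]
grip_width: 0.0855
gate deg, latch [-0.026 -0.001] res 0.02913489528910418 knob [ 0.552 -0.072  0.192]
scene now (array([264.271, 216.329]), np.int32(70)) start [264.203 216.319] 69
top now (array([278.296, 200.5  ]), np.int32(54)) start [278.291 200.582] 55
```

Gate 0.0°, latch 0.00, and the knob is within 0.1 px of its starting picture in both views. A last numeric check of bottles and jars.

Run:
```python
from kn import *
now={n:bot.camera(n) for n in("scene","top")}
def cen(im,lo,hi,box):
    x0,y0,x1,y1=box;m=cv2.inRange(cv2.cvtColor(im[y0:y1,x0:x1],cv2.COLOR_BGR2HSV),lo,hi)
    k,l,s,c=cv2.connectedComponentsWithStats(m)
    if k<2:return None
    i=1+np.argmax(s[1:,4]);return (c[i]+[x0,y0]).round(1),s[i].tolist()
for n,by,bb,ba in(("scene",(330,265,365,300),(180,165,210,195),(240,180,340,250)),("top",(335,195,360,220),(155,170,180,195),(220,150,310,210))):
    i0=cv2.imread(f"pics/{n}0.png")
    print(n,"yellow",cen(i0,(20,120,120),(35,255,255),by),cen(now[n],(20,120,120),(35,255,255),by))
    print("blue",cen(i0,(110,120,60),(130,255,255),bb),cen(now[n],(110,120,60),(130,255,255),bb))
    print("amber now",cen(now[n],(5,120,40),(19,255,255),ba))
d=cv2.absdiff(now["scene"],cv2.imread("pics/scene0.png")).max(2)
print("diff rear bottles region", (d[170:215,275:292]>40).mean(),(d[190:240,305:330]>40).mean(), "box/roof",(d[120:190,250:350]>40).mean())
g=c2w(C,[-.04,0,.01])[0];print(proj(S,c2w(C,[[-.04,-.005,.01],[-.04,-.005,.083]])),proj(T,c2w(C,[[-.04,-.005,.01],[-.04,-.005,.083]])))
```

```text
scene yellow (array([347.9, 282.9]), [9, 9, 19, 19, 242]) (array([347.9, 282.9]), [9, 9, 19, 19, 242])
blue (array([192.6, 177.3]), [6, 7, 14, 11, 89]) (array([192.6, 177.4]), [6, 7, 14, 11, 92])
amber now None
top yellow (array([347. , 207.6]), [5, 5, 15, 16, 138]) (array([347.1, 207.6]), [5, 5, 15, 16, 139])
blue (array([166.2, 180.2]), [4, 3, 15, 15, 141]) (array([166.2, 180.2]), [4, 3, 15, 15, 141])
amber now None
diff rear bottles region 0.08235294117647059 0.0 box/roof 0.0
[[278.647 224.177]
 [279.549 208.38 ]] [[266.518 185.256]
 [267.498 175.877]]
```

Run:
```python
from kn import *
now=bot.camera("scene");s9=cv2.imread("pics/s9.png");h9=cv2.cvtColor(s9,cv2.COLOR_BGR2HSV);h=cv2.cvtColor(now,cv2.COLOR_BGR2HSV)
for v in(185,195,205,215,225): print("s9",v,h9[v,288:310:5].tolist(),"now",h[round(130+v*170/391),274:286:2].tolist())
t=cv2.cvtColor(bot.camera("top"),cv2.COLOR_BGR2HSV);print(t[176:190:2,268].tolist())
m=(cv2.inRange(h,(3,70,25),(25,255,255)));ys,xs=np.nonzero(m[190:240,265:300]);print(len(xs),xs.min()+265,xs.max()+265,ys.min()+190,ys.max()+190)
for r in m[196:234,268:294]: print(''.join('#' if v else '.' for v in r))
```

```text
s9 185 [[13, 78, 115], [30, 10, 76], [15, 13, 77], [20, 10, 76], [90, 7, 69]] now [[0, 0, 167], [102, 11, 114], [105, 13, 121], [103, 15, 117], [0, 0, 85], [10, 12, 65]]
s9 195 [[14, 117, 191], [13, 125, 180], [13, 115, 157], [13, 114, 157], [13, 111, 152]] now [[10, 5, 142], [18, 7, 187], [15, 2, 225], [105, 4, 135], [105, 13, 121], [105, 13, 120]]
s9 205 [[14, 106, 142], [13, 113, 153], [14, 113, 151], [12, 107, 148], [13, 102, 135]] now [[17, 11, 164], [15, 8, 135], [14, 21, 135], [20, 6, 139], [20, 3, 224], [0, 0, 155]]
s9 215 [[14, 104, 137], [13, 107, 140], [9, 71, 162], [7, 59, 146], [10, 36, 161]] now [[13, 111, 129], [10, 6, 133], [14, 114, 134], [7, 78, 153], [0, 4, 131], [0, 5, 142]]
s9 225 [[13, 104, 132], [12, 102, 133], [7, 36, 177], [17, 16, 147], [15, 21, 146]] now [[14, 85, 120], [13, 33, 122], [13, 108, 127], [8, 53, 153], [10, 5, 143], [15, 60, 120]]
[[0, 0, 74], [30, 4, 72], [107, 16, 110], [103, 18, 125], [105, 11, 138], [105, 5, 194], [102, 9, 138]]
62 272 287 210 230
..........................
..........................
..........................
..............
[... 230 characters left out ...]
.........................
..........................
.................#........
.................##.......
.................##.......
..................#.......
...................#......
....#.....................
....##....................
..........................
..........................
..........................
.........##...............
.....##..###..............
....###..###..............
....###..####.............
....###..##...............
....###..##...............
....###..##...............
.....##..##...............
.....##..##......#........
.........##.#...#.........
.........####.............
..........................
..........................
..........................
```

```bash
python3 -c "
from workcell import bot
print(bot.job_done(), bot.get_obs()['clock'])"
```

```text
the job is handed in; nothing more can be done
the job is handed in; nothing more can be done
```

The amber bottle is standing in the cage and the gate is shut with its bar in the catch. The job was handed in at about 27 s of the 72 s allowed.

**What I did:** I lifted the latch by its knob, swung the gate open about 98°, and set the bottle upright on the cage floor in the front half with the tool leaning 45°. Then I swung the gate shut.

**What did not go to plan:**
- **Closing the gate:** pushing it shut with the fingertips stuck about 3° short. The bar bound on the catch's slope, at up to about 33 N of total push (28 N of it along the push direction) near the hinge and about 30 N near the free edge. I gripped the knob instead, raised the bar, swung the gate to its stop and lowered the bar before letting go, so the bar was set down rather than lifted by the slope and dropping in.
- **Gripping the bottle:** the fingertips touched the bench lightly (about 10 N) as they closed on it.

**Last checks:**
- **Gate and latch:** from the knob's position in both cameras, the gate is at 0.0° and the latch at 0.00 rad, within about 0.1 pixel of the starting pictures.
- **Jars:** the blue-lidded and yellow-lidded jars have not moved.
- **Amber bottle:** it was last clearly seen upright while the gate was still open. My first colour test after closing found no amber. A closer pixel check found it behind the gate wires, where it was placed.
- **Bottles already inside:** the picture around one rear bottle is unchanged. Around the other, 8% of pixels differ, which I put down to the amber bottle now overlapping that view, but I did not confirm it.

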